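# Dock the board-cleaner bottle and open its push-and-turn safety cap

### The job

Bring the white square bottle of board cleaner into the open mouth of the metal bottle dock, under the two lips that pass over its shoulders, until it stands fully home on the bench against the back of the dock. There press its red safety cap firmly down, twist it counter-clockwise (seen from above) while it is pressed until it is free, and lift it straight up. Finish still gripping the cap and holding it upright and still, 5 to 10 cm above the open mouth of the bottle (do not put it down); never tip the bottle, and leave the swab tub, the black tip-cleaning pot and the tweezers where they are.

Things in the scene. Friction and masses are not known exactly. Their poses are not given: they have to be found in the camera images.
- cleaner_bottle: White plastic bottle, loose, 0.25 to 0.5 kg. Square body 62 x 62 mm, 76 mm tall with a flat top (the shoulders); round neck of at most 41 mm diameter above it, rim at 117 mm. Origin: centre of the underside; z up, x and y square to the side faces (blank labels on +x and -x). Any side face may go to the back of the dock. It may be gripped by its body, or moved by its locked cap, which carries it.
- bottle_mouth (a point): Centre of the bottle's rim, on its axis, 117 mm above its underside; axes as the bottle's.
- safety_cap: Red ribbed push-and-turn cap, 48 mm diameter, 32 mm tall, 40 g, white arrow on top; loose, locked on the bottle at the start. Origin: centre of its open lower edge, z up. Closed, the origin is 98 mm above the bottle's origin (the cap covers heights 98 to 130 mm) and its x axis lies along the bottle's x to about 5 degrees. Three inner lugs sit in notches under ledges of the neck.
- cap_seal (a joint): Sprung disc inside the cap, resting on the bottle's rim: m by which the cap is pressed down from closed (0). The cap starts to sink at about 6 N, is clear of its notches at 0.004 (about 11 N) and meets a hard stop at 0.006 (about 13 N). The spring pushes the cap back up when released; below 0.004 it neither turns nor lifts. With the cap off it rests at about -0.002.
- cap_top (a point): Centre of the cap's top, 32 mm above its lower edge. Kept down by more than 4 mm, the cap turns counter-clockwise seen from above (positive about z), clockwise it is blocked. Turned 45 to 80 degrees against the bottle (best 64) its lugs stand in the gaps and it lifts straight off; near 85 degrees a hard stop ends the turn.
- bottle_dock: Metal dock screwed to the bench, fixed, no floor: the bottle stands on the bench. 87 mm tall. Origin: on the bench under the bottle's centre when home; z up; x from the open mouth to the back wall, so the bottle enters along +x. Side walls 70 mm apart inside (each with a window; 4 mm room each side, 8 degrees of turn), from x = -37 mm; before that they flare to a mouth 90 mm wide at x = -60 mm.
- dock_home (a point): The dock's origin. The back wall's face is at x = +32.5 mm. Along the top of each side wall, from x = -27 mm to the back, a lip reaches inward, 42 mm free between the lips for the neck; lip underside 84 mm above the bench (8 mm over the shoulders of the standing bottle), lip top 87 mm. So the body can come in and out only through the mouth.
- dock_entry (a point): Point on the bench 130 mm in front of dock_home on the line of entry; a bottle standing there square to the dock is clear in front of the mouth.
- swab_tub1: White round tub with swabs, 58 mm diameter, 76 mm tall, loose; origin at the centre of its underside. Bystander.
- wool_pot: Black round soldering-tip cleaning pot with brass wool, 72 mm diameter, 55 mm tall, loose; origin at the centre of its underside. Bystander.
- steel_tweezers: Steel tweezers, 15 x 129 x 9 mm, lying loose along their y axis; origin at the centre of the underside. Bystander.
Not all that is in view belongs to the job. There is more than one size of the safety_cap; the one meant has the size given above. There is more than one size of the cleaner_bottle; the job needs the smaller.

How it is judged (in metres and radians):
On the way, in this order (a step that is already met when the one before it is completed fails the run):
1. the bottle stands home in the dock, upright on the bench, cap still locked on (horizontal distance between cleaner_bottle and dock_home below 0.01 m and height (world z) of cleaner_bottle below 0.003 m and angle between cleaner_bottle's own z axis and vertical below 0.06 rad and z of safety_cap in the frame of cleaner_bottle above 0.0915 m and angle between the x axis of safety_cap and the x axis of cleaner_bottle, either way round below 0.2 rad), for 0.2 s.
2. the cap is pressed down out of its notches and turned under their teeth, the bottle home (horizontal distance between cleaner_bottle and dock_home below 0.012 m and z of safety_cap in the frame of cleaner_bottle below 0.0955 m and angle between the x axis of safety_cap and the x axis of cleaner_bottle, either way round above 0.3 rad).
3. the cap, still down on the neck, is twisted free (horizontal distance between cleaner_bottle and dock_home below 0.012 m and z of safety_cap in the frame of cleaner_bottle below 0.105 m and angle between the x axis of safety_cap and the x axis of cleaner_bottle, either way round above 0.7 rad).
At the end, for the whole second after the job is handed in: The cap is gripped by the fingers and touches neither bottle nor dock; its lower edge is 40 to 120 mm above the bottle's rim, within 25 mm of the bottle's axis, tilted less than 0.2 rad and still; the bottle stands on the bench, upright, within 12 mm of home in the dock, at rest (contact force between the fingers and safety_cap above 1 N and contact force between safety_cap and cleaner_bottle below 0.05 N and contact force between safety_cap and bottle_dock below 0.05 N and z of safety_cap in the frame of bottle_mouth between 0.04 and 0.12 m and horizontal distance between safety_cap and bottle_mouth below 0.025 m and angle between safety_cap's own z axis and vertical below 0.2 rad and linear speed of each of safety_cap, cleaner_bottle below 0.02 m/s and horizontal distance between cleaner_bottle and dock_home below 0.012 m and height (world z) of cleaner_bottle below 0.003 m and angle between cleaner_bottle's own z axis and vertical below 0.06 rad); the arm keeps its last pose, push and grip.
It fails at once if the bottle is tipped (angle between cleaner_bottle's own z axis and vertical above 0.35 rad).
It fails at once if the swab tub is disturbed (distance of swab_tub1 from where it was at the start of the episode above 0.03 m).
It fails at once if the tip-cleaning pot is disturbed (distance of wool_pot from where it was at the start of the episode above 0.03 m).
It fails at once if the tweezers are disturbed (distance of steel_tweezers from where it was at the start of the episode above 0.03 m).
It also fails if it takes over 64 s, if anything falls off the work surface, if the arm or the gripper's body presses on something with over 40 N, if the wrist force passes 120 N, or if a joint passes its speed limit or range.

### The arm

A 7-joint arm with a two-finger parallel gripper is mounted at the origin on a cart in front of the work surface, level with it; the furniture and walls round the work are solid. World frame = base frame: x ahead of the robot, y to its left, z up, the work surface at z = 0. Lengths are in mm, angles in rad, forces in N, time in s.
With the tool pointing down it reaches from about 350 to 900 mm from the base axis. Payload 19.9 kg.
Tool frame: the origin (TCP) lies between the finger pads; the fingertips stand 17 mm ahead of it and the grasp point (between the pads) lies 2 mm behind it; z points along the fingers, y is the direction in which the jaws open and shut (so a half turn about z gives the same grasp; the last joint's range is limited). The gripper opens to 94 mm and grips with 3 to 60 N. Pads are 16 mm wide; open, the fingers measure 119 mm over their backs; the gripper's body (75 mm by 177 mm) begins 78 mm behind the grasp point.
Start: joints at [-0.042, 0.417, -0.01, 1.614, 0.005, 1.111, -0.053], TCP at [624.98, 0.003, 222.425] pointing down, gripper open.
Joint ranges: [-2.81, 2.81], [-0.39, 2.02], [-1.27, 1.25], [0.06, 2.57], [-1.19, 4.33], [0.19, 2], [-2.82, 2.82]. Speed limits (rad/s): [1.89, 1.89, 2.39, 2.39, 3.01, 3.01, 3.01].

### API

Orientations are given as [roll, pitch, yaw] about the fixed x, y, z axes, in that order (R = Rz(yaw) Ry(pitch) Rx(roll)).
In Python, from station import move_pose, line_to, goto_joints, grip, sleep, ik, state, camera, camera_model, Unreachable, hand_in, cut_out, mark_of gives the robot as it stands. Calls block until the motion is done:
- move_pose(position, orientation): joint-space move of the TCP to a pose.
- line_to(position, max_speed=150, rot=None, contact_N=None): straight line of the TCP; rot=None keeps the orientation; max_speed is the mean speed in mm/s. With contact_N (N) it stops when the force on the tool has changed by that much, and returns True; else False.
- goto_joints(angles): joint-space move.
- grip(opening, squeeze=None): finger opening in mm; squeeze is the grip in N (None keeps the last); returns when the fingers have stopped.
- sleep(seconds).
- ik(position, orientation): joint angles nearest the present ones, or None.
- state(): the state.
- camera(name): name is "scene" or "side" or "wrist"; returns the picture (480x640x3 uint8, red, green, blue); there is no depth.
- camera_model(name): a dict with "camera_matrix" (3x3 intrinsics, pixels), "extrinsics" (4x4, takes a point from world to camera coordinates). Camera axes: x right, y down, z forward; pixel columns grow to the right and rows downward; lengths in mm; the calibration is good to about 2 mm. The wrist camera is an equidistant fisheye: a pixel r from the principal point sees the ray r / f radians off the axis. A picture is of the moment at which its call begins: read the wrist's pose just before it. camera_model takes no time and is no camera call; for the wrist camera it gives the pose at the moment of the call.
A pose or a line that the arm cannot do raises Unreachable and nothing moves.
- hand_in(): hands the job in, once; it reports no verdict.
Trained networks look in the newest picture that a camera, given by its name, has taken for a name from the list of things; names that differ only in an ending like _2 or _b are one class to them, and where a whole thing is asked for, a point or a joint stands for the part that bears it (a point fixed in the world has none). Each returns a list of dicts, best first, with "conf" (0 to 1); they miss things now and then, are a little off and sometimes report something else, mostly with a low value. They report only what shows in the picture. A call takes as long as a camera call. They do not tell look-alikes from the thing itself.
- cut_out(camera, thing): "pixels" (480x640 bool, what is visible of it) and "extent" ([left, top, width, height] in pixels, round what is visible of it).
- mark_of(camera, thing): "centre" ([column, row] in pixels: a listed point, or the origin of a listed thing).
The state is a dict: "clock": time; "joints": joint angles; "qvel": joint speeds; "joint_efforts": joint torques, N m; "ee_pos": TCP position; "ee_rot": TCP orientation; "force": force on the tool from outside, world axes, zero at the start; "wrist_torque": the same for the moment, N m; "finger_gap": finger opening in mm.
Only numpy, scipy, OpenCV 4.12 (cv2) and the standard library are available. Lean on these libraries where they do the work, as an engineer would, in place of code of your own. Each camera call takes 0.05 s, during which the arm holds its last target.

## Working session

There is one attempt and no reset: what is moved stays moved. The work goes in short steps, each a Python script; the robot and the scene stay as the last script left them, time stands still between calls to the robot, and variables do not carry over. Pictures are saved under pics/ and viewed, and the job is handed in when it is done.

```bash
mkdir -p pics; ls; cat > h.py <<'E'
import numpy as np, cv2
from station import *
def snap(n,f):
    im=camera(n); cv2.imwrite('pics/'+f,im[:,:,::-1]); return im
def ray(n,px,m=None):
    m=m or camera_model(n); K=np.array(m['camera_matrix']);E=np.array(m['extrinsics'])
    d=np.array([(px[0]-K[0,2])/K[0,0],(px[1]-K[1,2])/K[1,1]])
    if n=='wrist':
        r=np.linalg.norm(d); v=np.array([*(np.sin(r)*d/max(r,1e-9)),np.cos(r)])
    else: v=np.array([*d,1])
    R=E[:3,:3];c=-R.T@E[:3,3]; return c,R.T@v
def atz(n,px,z,m=None):
    c,v=ray(n,px,m); return c+v*(z-c[2])/v[2]
def proj(n,p,m=None):
    m=m or camera_model(n); K=np.array(m['camera_matrix']);E=np.array(m['extrinsics'])
    q=E[:3,:3]@np.array(p,float)+E[:3,3]
    if n=='wrist':
        r=np.hypot(q[0],q[1]);t=np.arctan2(r,q[2]); d=q[:2]/max(r,1e-9)*t
    else: d=q[:2]/q[2]
    return np.array([K[0,0]*d[0]+K[0,2],K[1,1]*d[1]+K[1,2]])
E
python3 - <<'E'
from h import *
np.set_printoptions(precision=1,suppress=True)
for c in ['scene','side','wrist']:
    snap(c,c+'0.png'); m=camera_model(c); E=np.array(m['extrinsics']); print(c,np.array(m['camera_matrix']).tolist(),(-E[:3,:3].T@E[:3,3]))
    for t in ['cleaner_bottle','safety_cap','bottle_dock','swab_tub1','wool_pot','steel_tweezers']:
        print(t,[(round(d['conf'],2),np.round(d['extent'])) for d in cut_out(c,t)][:4],[(round(d['conf'],2),np.round(d['centre'])) for d in mark_of(c,t)][:4])
    for t in ['cap_top','dock_home','dock_entry','bottle_mouth']:
        print(t,[(round(d['conf'],2),np.round(d['centre'])) for d in mark_of(c,t)][:4])
print(state())
E
```

```text
pics
scene [[599.6766963457573, 0.0, 325.8003341019526], [0.0, 599.6766963457573, 246.02008069864783], [0.0, 0.0, 1.0]] [-152.4  775.2  605.7]
cleaner_bottle [(0.91, array([396., 229.,  41.,  49.])), (0.77, array([382., 249.,  59., 102.]))] [(0.94, array([409., 338.])), (0.64, array([416., 268.]))]
safety_cap [(0.98, array([410., 211.,  23.,  24.])), (0.7, array([435., 293.,  10.,  21.]))] [(0.75, array([418., 227.])), (0.72, array([434., 308.]))]
bottle_dock [(0.93, array([243., 258.,  68.,  65.]))] [(0.91, array([275., 309.])), (0.57, array([419., 220.]))]
swab_tub1 [(0.84, array([277., 219.,  26.,  39.]))] [(0.57, array([288., 254.]))]
wool_pot [(0.59, array([288., 316.,  45.,  54.]))] [(0.78, array([311., 353.]))]
steel_tweezers [] [(0.82, array([473., 280.]))]
cap_top [(0.71, array([438., 294.])), (0.7, array([419., 212.]))]
dock_home [(0.94, array([276., 308.]))]
dock_entry []
bottle_mouth [(0.67, array([418., 222.])), (0.65, array([410., 256.]))]
side [[551.1218966092654, 0.0, 320.7389290921217], [0.0, 551.1218966092654, 246.1448672960223], [0.0, 0.0, 1.0]] [565.7 890.4 690.7]
[... 1430 characters left out ...]
ay([416., 195.]))]
wool_pot [(0.92, array([99.,  0., 84., 42.]))] [(0.88, array([149.,  13.]))]
steel_tweezers [] [(0.53, array([131., 328.]))]
cap_top [(0.85, array([ 97., 244.])), (0.7, array([149., 360.])), (0.65, array([195., 301.])), (0.16, array([166., 338.]))]
dock_home []
dock_entry []
bottle_mouth []
{'clock': 2.55, 'joints': array([-0. ,  0.4, -0. ,  1.6,  0. ,  1.1, -0.1]), 'qvel': array([-0., -0.,  0.,  0.,  0., -0., -0.]), 'joint_efforts': array([  0. , -85.1,   0.6, -42.6,  -0. ,   0. ,   0. ]), 'ee_pos': array([625. ,   0. , 222.4]), 'ee_rot': array([-3.1,  0. ,  1.6]), 'force': array([ 0.1, -0. , -0.5]), 'wrist_torque': array([-0., -0., -0.]), 'finger_gap': 94.09099673387732}
```

View pics/scene0.png

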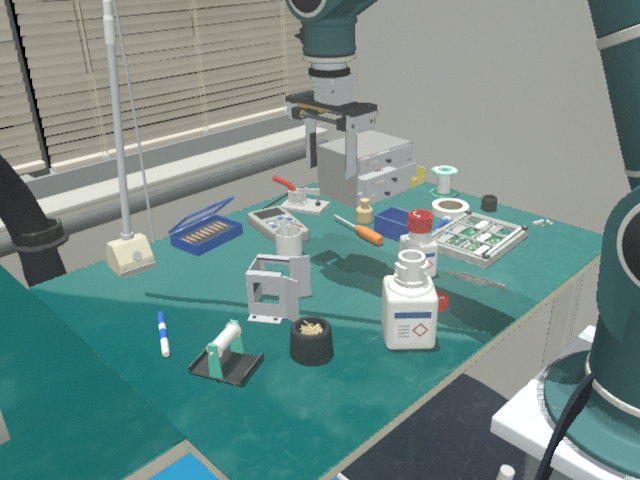

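View pics/side0.png

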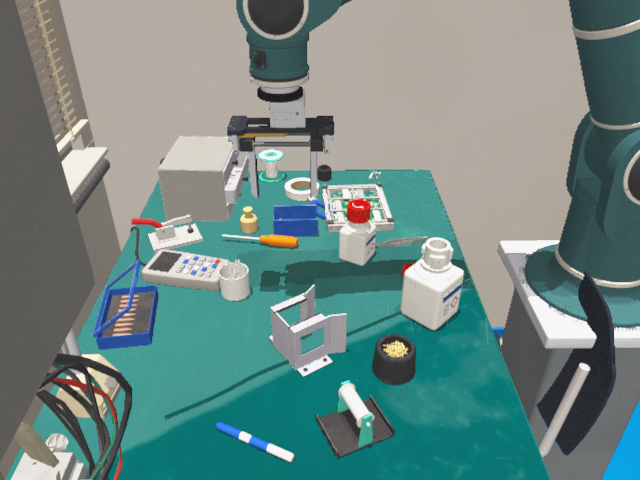

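View pics/wrist0.png

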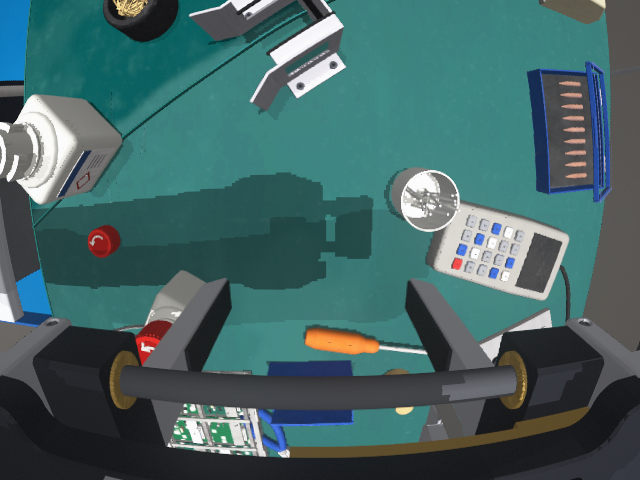

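```bash
python3 - <<'E'
from h import *
np.set_printoptions(precision=1,suppress=True)
print('bottle base', atz('scene',(416,268),0),atz('side',(358,257),0),atz('wrist',(198,300),0))
print('cap top', atz('scene',(419,212),130),atz('side',(357.5,202),130),atz('wrist',(149,360),130))
print('dock', atz('scene',(275.5,308.5),0),atz('side',(299,349.5),0),atz('wrist',(290,37),0))
print('loosecap', atz('scene',(438,294),32),atz('side',(410,267),32),atz('wrist',(97,244),32))
print('bigbottle', atz('scene',(409,338),0),atz('side',(430,315),0))
print('tub', atz('scene',(288,254),0),atz('side',(235,294),0),atz('wrist',(416,195),0))
print('pot', atz('scene',(311,353),0),atz('side',(394,372),0))
print('tweez', atz('scene',(473,280),0),atz('side',(400,243),0))
for n,e in (('scene0',(225,190,330,170)),('side0',(220,180,240,220))):
    im=cv2.imread(f'pics/{n}.png'); x,y,w,h=e; c=im[y:y+h,x:x+w]; s=min(800/w,600/h); cv2.imwrite(f'pics/{n}c.png',cv2.resize(c,None,fx=s,fy=s,interpolation=cv2.INTER_CUBIC))
im=cv2.imread('pics/side0.png'); cv2.imwrite('pics/dockc.png',cv2.resize(im[275:390,255:365],None,fx=5,fy=5,interpolation=cv2.INTER_CUBIC))
E
```

```text
bottle base [ 488.5 -110.7    0. ] [475.8 -94.2   0. ] [483.  -97.4  -0. ]
cap top [ 483.6 -102.7  130. ] [ 480.8 -107.1  130. ] [475.3 -98.3 130. ]
dock [582.  189.5   0. ] [598.  187.7   0. ] [595.3 191.5   0. ]
loosecap [367.  -14.4  32. ] [376.9 -12.2  32. ] [376.2 -20.   32. ]
bigbottle [347.8  91.8   0. ] [352.   98.5   0. ]
tub [726.8  30.    0. ] [729.   31.5   0. ] [728.6  25.6   0. ]
pot [437.7 236.3   0. ] [437.4 242.2   0. ]
tweez [ 377.1 -149.3    0. ] [ 377.1 -148.4    0. ]
```

View pics/scene0c.png

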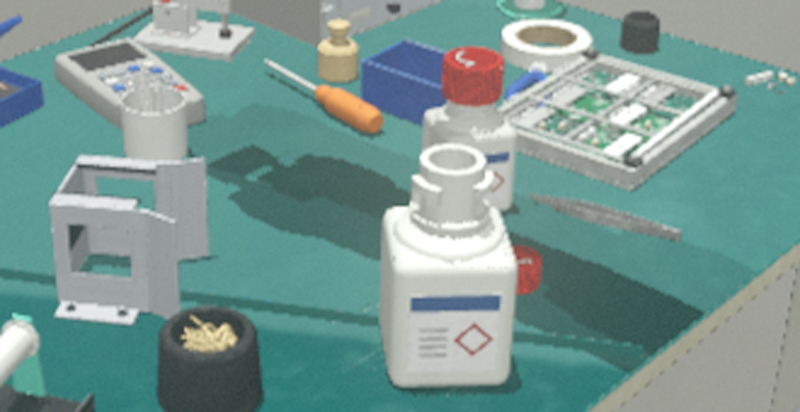

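View pics/dockc.png

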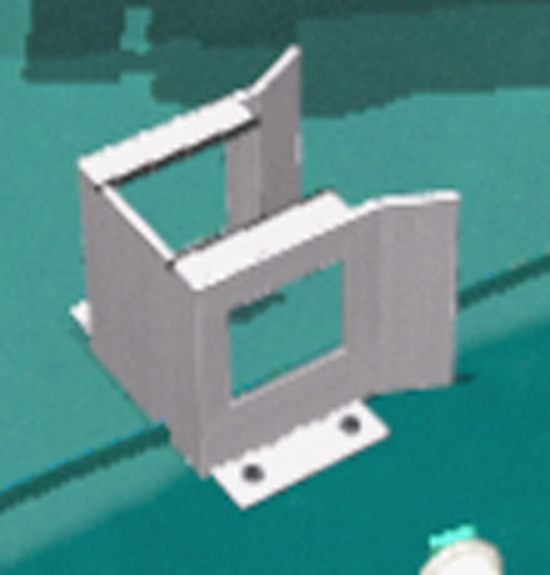

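View pics/side0c.png

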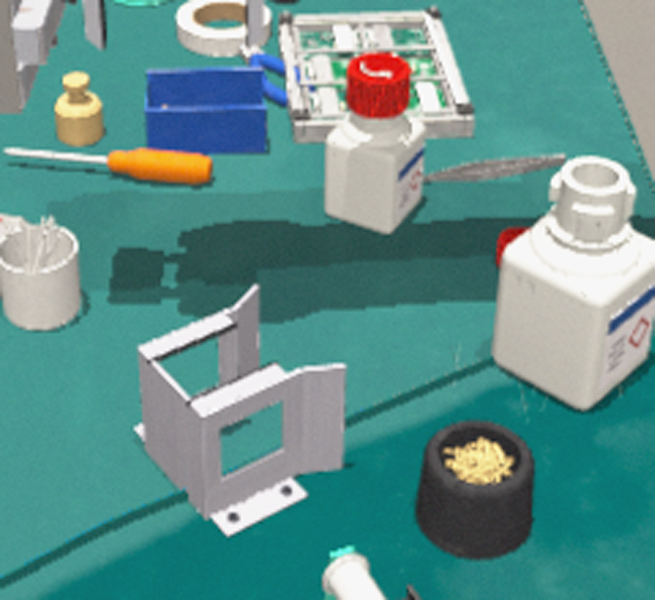

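```bash
cat > fit.py <<'E'
from h import *
from scipy.optimize import least_squares
P=[('t-',(-60,-45,87),(297,47)),('t+',(-60,45,87),(457,195)),('l-f',(-27,-21,87),(260,117)),('l-b',(32.5,-21,87),(105,185)),('l+f',(-27,21,87),(330,192)),('l+b',(32.5,21,87),(175,265))]
m=camera_model('side')
def f(v):
    c,s=np.cos(v[2]),np.sin(v[2]); out=[]
    for _,p,q in P:
        w=(v[0]+c*p[0]-s*p[1],v[1]+s*p[0]+c*p[1],p[2])
        out+=list(proj('side',w,m)-(np.array(q)/5+[255,275]))
    return np.array(out)
r=least_squares(f,[592,190,0.3],x_scale=[10,10,.1]); print(r.x,np.round(r.fun.reshape(-1,2),1))
def ov(n,v,reg,s,fn):
    im=cv2.imread(f'pics/{n}0.png'); x,y,w,h=reg
    im=cv2.resize(im[y:y+h,x:x+w],None,fx=s,fy=s,interpolation=cv2.INTER_CUBIC)
    c,si=np.cos(v[2]),np.sin(v[2])
    def L(pts):
        q=[((proj(n,(v[0]+c*p[0]-si*p[1],v[1]+si*p[0]+c*p[1],p[2]))-[x,y]+.5)*s) for p in pts]
        cv2.polylines(im,[np.int32(q)],False,(0,0,255),1)
    for k in (-1,1):
        L([(-60,45*k,0),(-60,45*k,87),(-37,35*k,87),(32.5,35*k,87)])
        L([(-27,21*k,87),(32.5,21*k,87)])
    L([(32.5,-35,87),(32.5,35,87)])
    cv2.imwrite('pics/'+fn,im)
ov('side',r.x,(255,275,110,115),5,'ovside.png'); ov('scene',r.x,(235,245,90,90),6,'ovscene.png')
E
python3 fit.py
```

```text
[5.93980978e+02 1.88742390e+02 5.93231458e-01] [[ 0.5  1.4]
 [-1.2 -0.7]
 [-0.2  1.2]
 [ 0.9  0.5]
 [-0.3 -0.5]
 [ 0.3 -1.4]]
```

```bash
cd pics; python3 -c "
import cv2,numpy as np
a=cv2.imread('ovside.png')[:540];b=cv2.imread('ovscene.png')
a=cv2.resize(a,None,fx=.72,fy=.72);b=cv2.resize(b,None,fx=.72,fy=.72)
h=min(a.shape[0],b.shape[0]);cv2.imwrite('ov.png',np.hstack([a[:h],b[:h]]))"
```

```text
(no output)
```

View pics/ov.png

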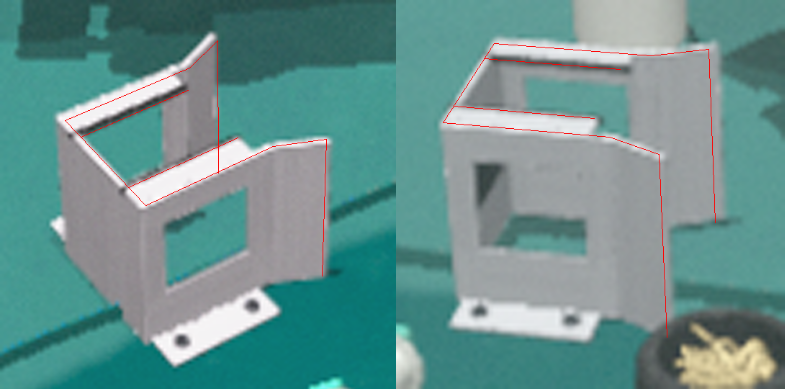

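```bash
python3 - <<'E'
from h import *
np.set_printoptions(precision=3,suppress=True)
s=state(); print(s['ee_rot'])
move_pose([482,-165,235],s['ee_rot'])
m=camera_model('wrist'); im=snap('wrist','w1.png'); print(state()['clock'],state()['ee_pos'])
for t in ['cleaner_bottle','safety_cap','cap_top']:
    print(t,[(round(d['conf'],2),np.round(d['centre'])) for d in mark_of('wrist',t)][:4])
np.savez('w1.npz',E=m['extrinsics'],K=m['camera_matrix'])
for d in mark_of('wrist','cap_top'): print(atz('wrist',d['centre'],130,m))
E
```

```text
[-3.142  0.     1.571]
3.475 [ 483.184 -163.655  234.906]
cleaner_bottle []
safety_cap [(0.9, array([216.,  88.])), (0.88, array([312., 157.]))]
cap_top [(0.79, array([210.,  85.])), (0.63, array([311., 162.]))]
[403.846 -39.815 130.   ]
[476.947 -98.309 130.   ]
```

View pics/w1.png

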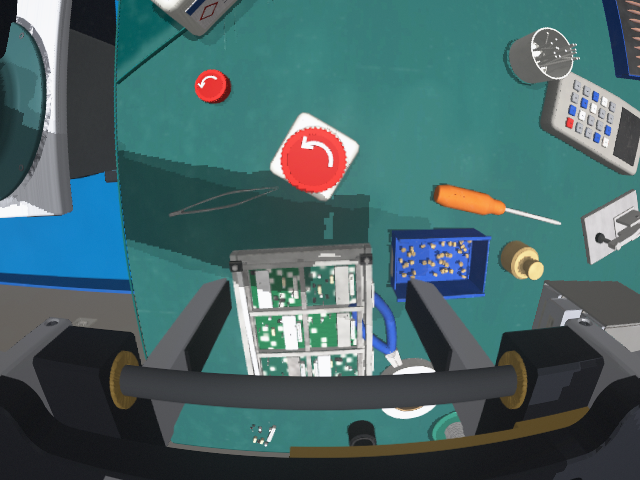

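```bash
python3 - <<'E'
from h import *
np.set_printoptions(precision=3,suppress=True)
z=np.load('w1.npz'); m={'camera_matrix':z['K'],'extrinsics':z['E']}
im=cv2.imread('pics/w1.png'); hsv=cv2.cvtColor(im,cv2.COLOR_BGR2HSV)
red=((hsv[...,0]<8)|(hsv[...,0]>172))&(hsv[...,1]>120)&(hsv[...,2]>70)
r=red.copy(); r[:100]=0;r[220:]=0;r[:,:250]=0;r[:,380:]=0
c=max(cv2.findContours(r.astype(np.uint8),0,2)[0],key=cv2.contourArea)
print(cv2.minEnclosingCircle(c),cv2.boundingRect(c))
(cx,cy),R=cv2.minEnclosingCircle(c)
pts=np.array([atz('wrist',p[0].astype(float),125,m)[:2] for p in cv2.convexHull(c)])
(wc,wr)=cv2.minEnclosingCircle(pts.astype(np.float32)); print('cap world',wc,wr)
# body: non-green bright low-saturation
b=((hsv[...,1]<60)&(hsv[...,2]>120))|r; b[:100]=0;b[215:]=0;b[:,:260]=0;b[:,372:]=0
b=cv2.morphologyEx(b.astype(np.uint8),cv2.MORPH_OPEN,np.ones((3,3)))
c=max(cv2.findContours(b,0,2)[0],key=cv2.contourArea)
pts=np.array([atz('wrist',p[0].astype(float),74,m)[:2] for p in cv2.convexHull(c)]).astype(np.float32)
print(cv2.minAreaRect(pts))
cr=im[90:225,240:390].copy()
bx=[proj('wrist',(*q,74),m)-[240,90]+.5 for q in cv2.boxPoints(cv2.minAreaRect(pts))]
cr=cv2.resize(cr,None,fx=4,fy=4,interpolation=cv2.INTER_CUBIC); cv2.polylines(cr,[np.int32(np.array(bx)*4)],True,(255,0,0),1)
cv2.imwrite('pics/w1c.png',cr)
E
```

```text
((313.0201416015625, 159.94798278808594), 33.241676330566406) (281, 127, 66, 66)
cap world (478.55877685546875, -97.21099090576172) 24.277599334716797
((478.4561767578125, -97.05656433105469), (61.887176513671875, 61.34575653076172), 59.376800537109375)
```

View pics/w1c.png

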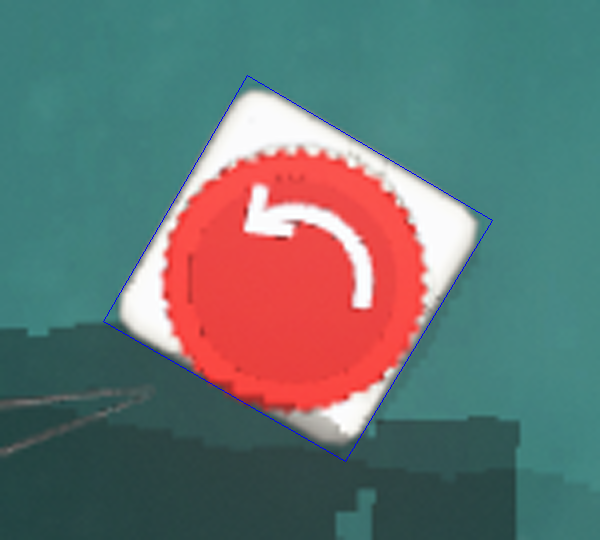

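```bash
python3 - <<'E'
from h import *
np.set_printoptions(precision=3,suppress=True)
pi=np.pi
B=np.array([478.5,-97.1]); D=np.array([594.,188.7]); th=0.593; u=np.array([np.cos(th),np.sin(th)])
g=pi/2; d=g-(59.4*pi/180-th)
for p,y in [((*B,190),g),((*B,115),g),((*(D-130*u),120),d),((*D,115),d),((*D,109),d+1.25),((*D,200),d+1.25)]: print(ik(list(p),[pi,0,y]))
move_pose([*B,185],[pi,0,g]); sleep(.3); print(state()['ee_pos'],state()['ee_rot'])
print(line_to([*B,115],max_speed=100,contact_N=4)); sleep(.2)
s=state();print(s['ee_pos'],s['force'])
snap('side','s2.png'); snap('wrist','w2.png')
grip(40,50); s=state();print(s['ee_pos'],s['force'],s['finger_gap'],s['clock'])
snap('side','s3.png')
E
```

```text
[ 0.128  0.211  0.01   1.981 -0.003  0.95   0.14 ]
[ 0.129  0.318  0.01   2.044 -0.004  0.78   0.141]
[-0.217  0.331 -0.093  2.01   0.042  0.802 -0.778]
[-0.29   0.531 -0.089  1.706  0.057  0.907 -0.846]
[-0.186  0.548 -0.229  1.706  0.151  0.906  0.33 ]
[-0.174  0.447 -0.244  1.634  0.119  1.075  0.354]
[478.772 -97.734 185.382] [3.141 0.    1.57 ]
False
[478.803 -97.17  115.521] [-0.747  0.029 -0.241]
[478.642 -97.052 115.03 ] [ 1.877  0.239 -1.208] 47.48629756254935 6.3417
```

View s3.

View pics/s3.png

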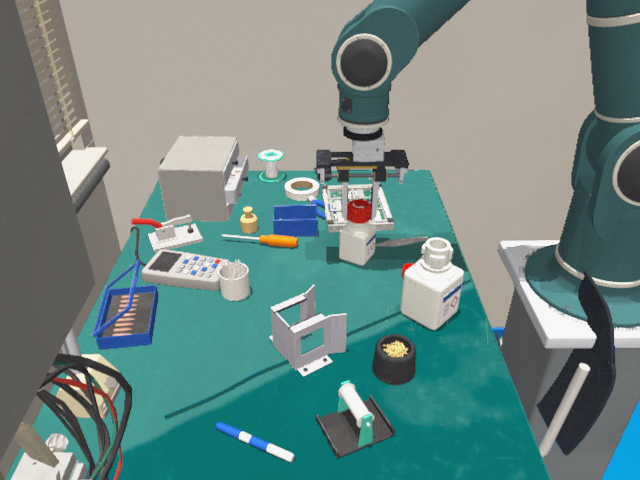

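```bash
python3 - <<'E'
from h import *
np.set_printoptions(precision=3,suppress=True)
pi=np.pi
D=np.array([594.,188.7]); th=0.593; u=np.array([np.cos(th),np.sin(th)])
g=pi/2; d=g-(59.4*pi/180-th)
s=state();p=s['ee_pos']
line_to([p[0],p[1],145],max_speed=60); s=state(); print(s['force'],s['finger_gap'])
line_to([*(D-130*u),145],max_speed=120,rot=[pi,0,d]); sleep(.4)
s=state();print(s['ee_pos'],s['ee_rot'],s['force'],s['finger_gap'],s['clock'])
snap('side','s4.png');snap('scene','c4.png');snap('wrist','w4.png'); m=camera_model('wrist'); np.savez('w4.npz',E=m['extrinsics'],K=m['camera_matrix'])
E
```

```text
[ 0.119 -0.096 -3.989] 48.15900832536702
[486.205 116.008 145.005] [ 3.142 -0.     1.127] [-0.613 -0.34  -4.693] 47.9417892934416 9.3667
```

View pics/s4.png

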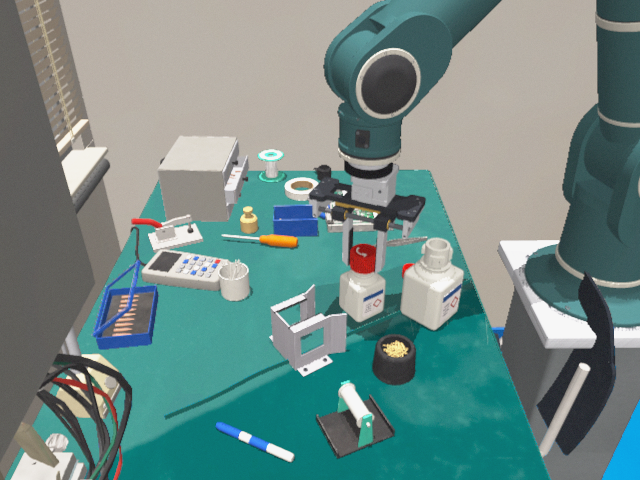

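View pics/w4.png

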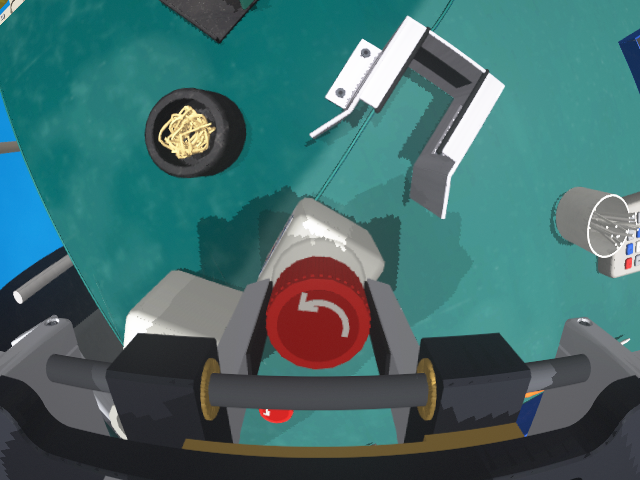

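```bash
cat > ov4.py <<'E'
from h import *
import sys
z=np.load('w4.npz'); m={'camera_matrix':z['K'],'extrinsics':z['E']}
v=[594,188.7,.593]
im=cv2.imread('pics/w4.png'); x,y,w,h=240,0,270,290; s=2.05
im0=im
im=cv2.resize(im[y:y+h,x:x+w],None,fx=s,fy=s,interpolation=cv2.INTER_CUBIC)
def L(pts,v,col=(0,0,255)):
    c,si=np.cos(v[2]),np.sin(v[2])
    q=[((proj('wrist',(v[0]+c*p[0]-si*p[1],v[1]+si*p[0]+c*p[1],p[2]),m)-[x,y]+.5)*s) for p in pts]
    cv2.polylines(im,[np.int32(q)],False,col,1)
for k in (-1,1):
        L([(-60,45*k,0),(-60,45*k,87),(-37,35*k,87),(32.5,35*k,87)],v)
        L([(-27,21*k,87),(32.5,21*k,87)],v)
L([(32.5,-35,87),(32.5,35,87)],v)
L([(31,-31,104),(31,31,104),(-31,31,104)],[486.2,116,.593],(255,0,0))
L([(31,-31,104),(31,-31,28)],[486.2,116,.593],(255,0,0)); L([(31,31,104),(31,31,28)],[486.2,116,.593],(255,0,0))
cv2.imwrite('pics/ov4.png',im)
cv2.imwrite('pics/w4d.png',cv2.resize(im0[0:230,290:520],None,fx=2.6,fy=2.6,interpolation=cv2.INTER_CUBIC))
E
python3 ov4.py
```

```text
(no output)
```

View pics/ov4.png

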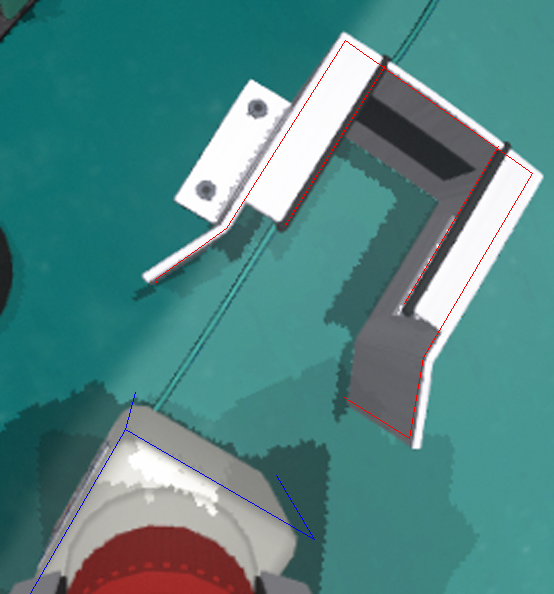

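```bash
python3 - <<'E'
from h import *
np.set_printoptions(precision=3,suppress=True)
D=np.array([594.,188.7]); th=0.593; u=np.array([np.cos(th),np.sin(th)])
line_to([*(D-130*u),119],max_speed=60); sleep(.2); s=state(); print(s['force'],s['ee_pos'])
print(line_to([*(D-62*u),119],max_speed=60,contact_N=8)); 
print(line_to([*(D+1*u),119],max_speed=35,contact_N=8)); sleep(.2)
s=state();print(s['ee_pos'],(s['ee_pos'][:2]-D)@u,(s['ee_pos'][:2]-D)@[-u[1],u[0]],s['force'],s['wrist_torque'],s['finger_gap'],s['clock'])
snap('side','s5.png');snap('wrist','w5.png')
E
```

```text
[-0.429 -0.068 -4.716] [486.386 116.095 119.286]
False
False
[594.799 189.218 119.025] 0.9523035822992671 -0.01748392209163674 [ 0.747 -0.192 -5.122] [-0.033  0.035  0.016] 47.41120370785713 13.7333
```

View pics/s5.png

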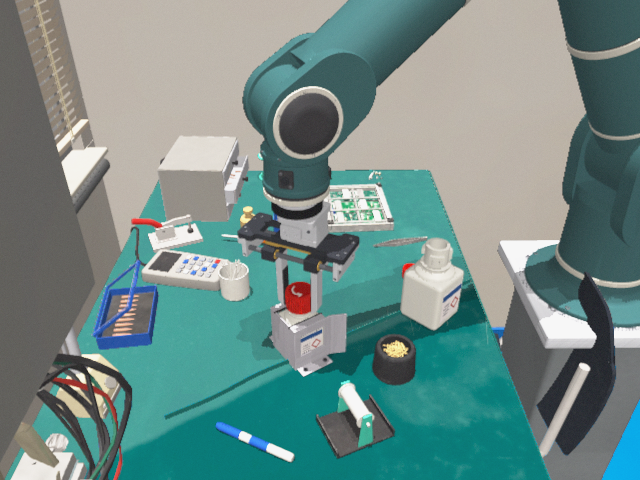

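View pics/w5.png

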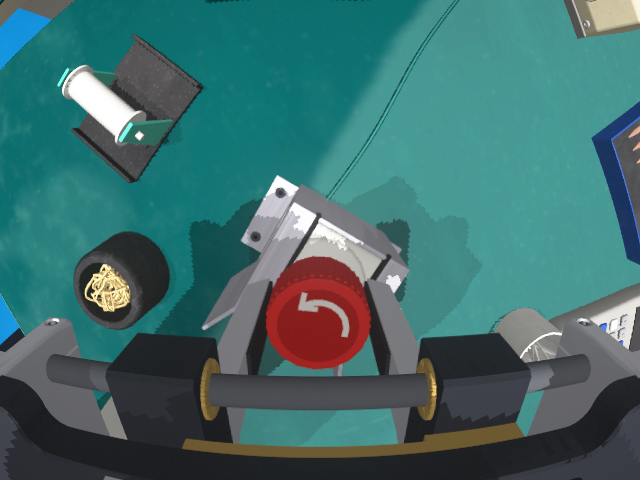

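```bash
python3 - <<'E'
from h import *
np.set_printoptions(precision=3,suppress=True)
p=state()['ee_pos']
print(line_to([p[0],p[1],113.5],max_speed=15,contact_N=4)); sleep(.6)
s=state();print(s['ee_pos'],s['force'],s['finger_gap'],s['clock'])
grip(40,60); s=state();print(s['ee_pos'],s['force'],s['finger_gap'],s['clock'])
z0=s['ee_pos'][2]
print(line_to([p[0],p[1],z0-9],max_speed=10,contact_N=22)); 
s=state();print(s['ee_pos'],s['force']);sleep(.3)
s=state();print(s['ee_pos'],s['ee_pos'][2]-z0,s['force'],s['finger_gap'],s['clock'])
snap('side','s6.png')
E
```

```text
True
[595.205 189.037 114.718] [ 2.319 -0.924  6.097] 47.92887105398751 14.775
[595.246 189.045 114.74 ] [ 2.602 -1.679  6.058] 47.787856167341715 14.9917
True
[595.614 189.043 108.941] [-4.168 -2.365 12.839]
[595.568 189.001 108.947] -5.793716821019899 [-3.516 -1.736 12.726] 47.887138187100305 15.9583
```

```bash
python3 - <<'E'
from h import *
np.set_printoptions(precision=3,suppress=True)
s=state();p=s['ee_pos'];y0=s['ee_rot'][2]
print(line_to([594.8,189.2,107.5],max_speed=8)); sleep(.2)
s=state();print(s['ee_pos'],s['force'],s['finger_gap'],s['clock'])
for a in (12,25):
    line_to([594.8,189.2,107.5],max_speed=30,rot=[np.pi,0,y0+np.radians(a)]); s=state()
    print(a,s['ee_pos'],s['ee_rot'],s['force'],s['wrist_torque'],s['finger_gap'],s['clock'])
snap('side','s7.png'); snap('wrist','w7.png')
E
```

```text
False
[595.488 189.039 108.742] [-4.152 -2.217 14.851] 47.72474824117357 16.4583
12 [595.774 189.572 108.819] [ 3.14  -0.002  1.337] [-0.088 -0.75  13.026] [-0.003  0.282  0.043] 47.64915518841081 16.8167
25 [595.789 189.695 108.819] [ 3.139 -0.001  1.563] [-1.141  0.361 12.574] [0.084 0.305 0.132] 47.77772683202769 17.1917
```

View pics/w7.png

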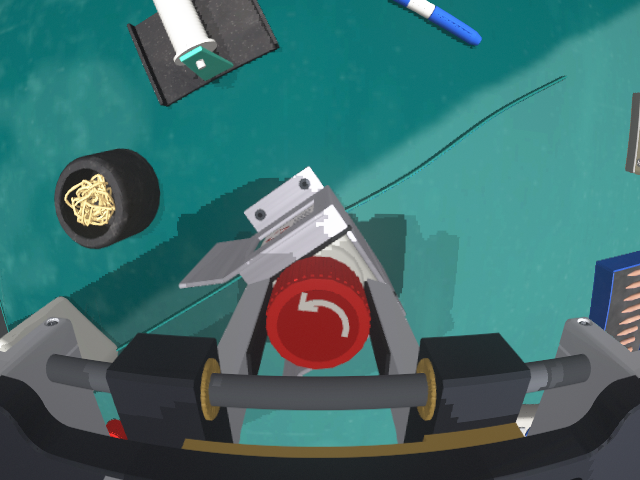

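```bash
python3 - <<'E'
from h import *
np.set_printoptions(precision=3,suppress=True)
y0=1.127
for a in (32,45,58,68):
    line_to([594.8,189.2,106.8],max_speed=30,rot=[np.pi,0,y0+np.radians(a)]); s=state()
    print(a,s['ee_pos'],s['ee_rot'],s['force'],s['wrist_torque'],s['finger_gap'],s['clock'])
sleep(.3); s=state(); print(s['ee_pos'],np.degrees(s['ee_rot'][2]-y0),s['force'],s['wrist_torque'])
snap('side','s8.png'); snap('wrist','w8.png'); snap('scene','c8.png')
E
```

```text
32 [595.759 189.759 108.649] [ 3.139 -0.001  1.686] [-3.559 -1.245 20.398] [-0.3    1.217  0.121] 47.743979362395 17.5667
45 [595.603 189.626 108.675] [ 3.139 -0.     1.913] [-6.867 -1.166 23.589] [-0.399  1.516  0.157] 47.82990096139469 17.9417
58 [595.41  189.579 108.644] [3.14 0.   2.14] [-6.774 -1.712 24.267] [-0.571  1.871  0.146] 47.55304269355175 18.3167
68 [595.281 189.567 108.659] [3.14  0.001 2.315] [-8.299 -1.815 25.681] [-0.585  2.104  0.184] 47.75601753568718 18.6417
[595.306 189.603 108.681] 68.01078485205844 [-8.958 -2.837 25.191] [-0.748  2.002  0.098]
```

View pics/w8.png

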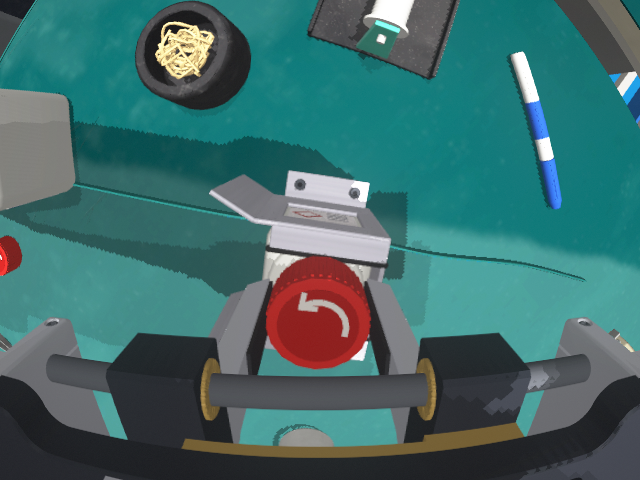

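```bash
python3 - <<'E'
import cv2,numpy as np
a=cv2.imread('pics/s8.png')[240:400,230:390];b=cv2.imread('pics/s5.png')[240:400,230:390]
cv2.imwrite('pics/s8c.png',cv2.resize(np.hstack([b,a]),None,fx=2.5,fy=2.5,interpolation=cv2.INTER_CUBIC))
E
```

```text
(no output)
```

View pics/s8c.png

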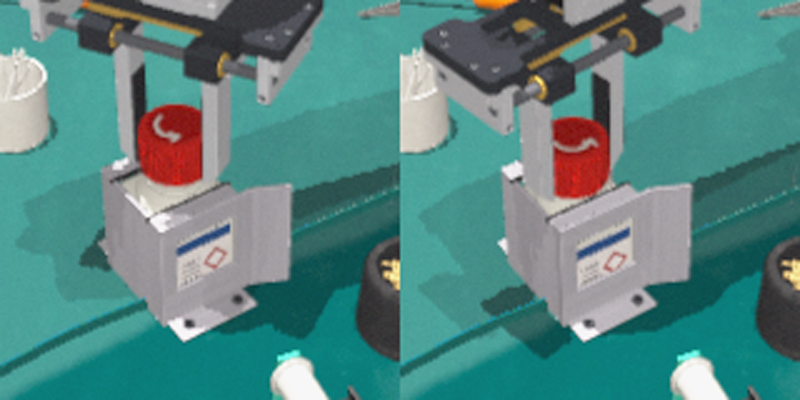

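```bash
python3 - <<'E'
from h import *
np.set_printoptions(precision=3,suppress=True)
r=line_to([595,189.3,117],max_speed=20); s=state(); print(r,s['ee_pos'],s['force'],s['finger_gap'])
r=line_to([595,189.3,130],max_speed=25,contact_N=5); s=state(); print(r,s['ee_pos'],s['force'],s['finger_gap'],s['clock'])
snap('side','s9.png')
E
python3 -c "
import cv2
cv2.imwrite('pics/s9c.png',cv2.resize(cv2.imread('pics/s9.png')[220:400,210:410],None,fx=3,fy=3))"
```

```text
False [594.987 189.227 116.857] [-0.225 -0.987  2.931] 47.74506110911247
False [594.96  189.274 129.968] [-0.239  0.15  -0.275] 47.7456564534152 20.4167
```

View pics/s9c.png

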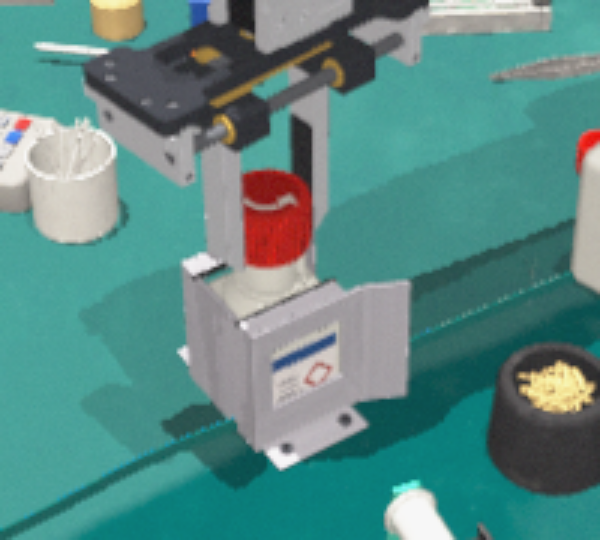

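```bash
python3 - <<'E'
from h import *
np.set_printoptions(precision=3,suppress=True)
line_to([595,189.3,208],max_speed=50); sleep(.8); s=state(); print(s['ee_pos'],s['ee_rot'],s['force'],s['finger_gap'],s['clock'],abs(s['qvel']).max())
snap('side','s10.png'); 
print([(round(d['conf'],2),np.round(d['centre'],1)) for t in ('bottle_mouth','cleaner_bottle','safety_cap') for d in mark_of('side',t)])
print(proj('side',(595,189.3,117)),proj('side',(595,189.3,0)),proj('side',(595,189.3,191)))
snap('scene','c10.png')
E
python3 -c "
import cv2,numpy as np
a=cv2.imread('pics/s10.png')[180:400,200:400];b=cv2.imread('pics/c10.png')[140:360,190:390]
cv2.imwrite('pics/s10c.png',cv2.resize(np.hstack([a,b]),None,fx=2,fy=2))"
```

```text
[594.995 189.317 208.007] [-3.142  0.     2.314] [-0.377  0.434 -0.598] 47.69754425476111 22.975 0.001348649556528405
[(0.94, array([299. , 299.1])), (0.9, array([437.1, 245. ])), (0.89, array([300.1, 351.6])), (0.64, array([428.4, 308.8])), (0.67, array([298.8, 259.1])), (0.53, array([408.6, 275. ]))]
[299.161 298.324] [300.67  350.153] [298.088 261.484]
```

View pics/s10c.png

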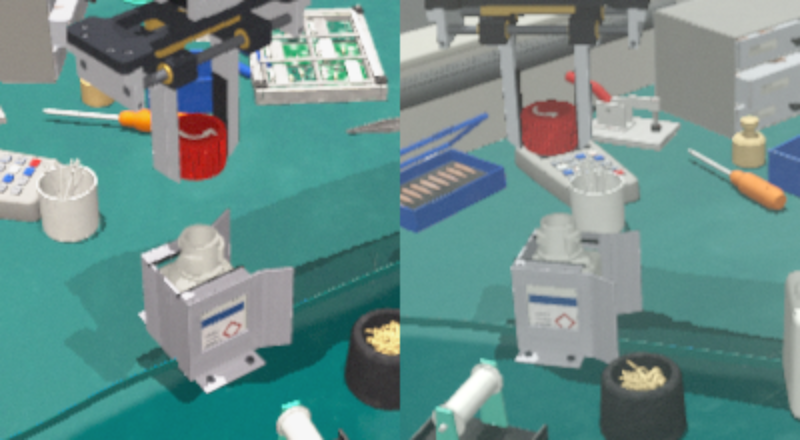

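```bash
python3 -c "
from station import *
hand_in(); print(state()['clock'])"
```

```text
the job is handed in; nothing more can be done
the job is handed in; nothing more can be done
```

I docked the small, capped bottle, opened its safety cap, and handed the job in at about 23 s. The gripper was still holding the cap. No verdict is reported back, so what follows rests on my own checks.

- **Choosing the bottle:** From above, its body measured about 62 mm square and its cap about 48.5 mm across, which matches the description. I left alone the larger bottle without a cap at scene pixel (410, 300) and the loose red cap next to it.
- **Docking:** I carried the bottle by its locked cap, turned it square to the dock and slid it in under the lips. I then set it down with the tool about 1 mm past my measured dock centre.
- **Opening:** I pressed the cap down about 6 mm with 13–25 N and twisted it 68° counter-clockwise. The bottle showed no visible turn. The cap lifted off with under 1 N of pull.
- **Last checks:**
  - The cap is upright and still, with the fingers closed on it at 47.7 mm.
  - By tool height, its lower edge is about 74 mm above the bottle's rim.
  - In the side view, the bottle's rim and base were within 2 pixels of where they should be for a bottle standing home.
  - The swab tub, pot and tweezers look unmoved in the pictures.
- **Uncertainty:** During the twist the arm gave about 1–2 mm under the push, and the measured force sat briefly at about 12.6 N in the first 25°. The cap still turned and came free. No check failed or disagreed.

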